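# Make up a dinner tray and a tea tray

### The arm

A 6-joint arm with a two-finger parallel gripper is mounted at the origin on a cart in front of the work surface, level with it; the furniture and walls round the work are solid. World frame = base frame: x ahead of the robot, y to its left, z up, the work surface at z = 0. Lengths are in m, angles in rad, forces in N, time in s.
With the tool pointing down it reaches from about 0.4 to 0.825 m from the base axis. Payload 7 kg.
Tool frame: the origin (TCP) lies at the very end of the fingers, on their centre line; the grasp point (between the pads) lies 19 mm behind it; z points along the fingers, y is the direction in which the jaws open and shut (so a half turn about z gives the same grasp; the last joint's range is limited). The gripper opens to 88 mm and grips with 3 to 60 N. Pads are 19 mm wide; open, the fingers measure 130 mm over their backs; the gripper's body (78 mm by 193 mm) begins 47 mm behind the grasp point.
Start: joints at [1.465, 0.359, 0.012, 0, -1.224, -0.288], TCP at [0.259, 0.623, 0.227] pointing down, gripper open.
Joint ranges: [-3.07, 3.07], [-1.43, 2.12], [-1.02, 1.25], [-3.03, 1.67], [-3.05, -0], [-3.03, 3.03]. Speed limits (rad/s): [2.39, 2.39, 3.01, 3.14, 3.14, 3.14].

### API

Orientations are given as a unit quaternion [x, y, z, w].
In Python, from rig import arm, optics gives the robot as it stands. The module is installed in compiled form; this text tells all that it offers.
- The arm moves only by the tool apply_moves, never from a script. Its argument "steps" is a list that holds one entry, the list of rows, each a list of 6 numbers: the shift along the tool's x, y, z as a fraction of full scale, then the turn, a rotation vector about the tool's x, y, z as a fraction of full scale. In form: [[[x, y, z, rx, ry, rz], ...]]. A call has 1 to 5 rows; each row shifts and turns the commanded pose from where the row before left it, along the tool's axes as they then stand; what a row does not reach is not made up. Full scale, the value 1, is 80 mm for a shift and 360 degrees for a turn. A row lasts 1/8 s, in which the tool goes at most 62.5 mm and 10.7 degrees, less where a joint would pass 70% of its speed; a pose out of reach is approached as far as the arm can. A call with a number of a shift or a turn outside -1 to 1 is refused whole. A call with a gripper value outside its range is refused whole. "fingers" is the opening, from -1 (shut) to 1 (fully open), set as the call begins (left out, the last holds). The fingers move at their own pace and stop on an object; "newtons" is the grip in N (left out, the last holds). Time passes only in rows, so rows that do not move let the fingers close. It gives the time, the measured TCP pose, the force and the opening at its end, in the units of the state.
- arm.get_obs(): the state, without advancing time (a new reading comes with each control period).
- optics.get_image(name): name is "scene" or "top"; returns a dict with "img" (384x512x3 uint8, red, green, blue), "camera_matrix" (3x3 intrinsics, pixels), "k1" (the pictures are not rectified: a ray, as slopes to the right and down, at radius r is drawn at 1 + k1 r^2 times it, then the intrinsics apply), "R" (3x3) and "t" (3): a world point X has camera coordinates R X + t. Camera axes: x right, y down, z forward; pixel columns grow to the right and rows downward; lengths in m; the calibration is good to about 2 mm. A picture is of the moment at which its call begins. There is no depth.
- arm.job_done(): hands the job in, once; it reports no verdict.
The state is a dict: "clock": time; "joint_pos": joint angles; "joint_vel": joint speeds; "joint_efforts": joint torques, N m; "eef_pos": TCP position; "orientation": TCP orientation; "ft_force": force on the tool from outside, world axes, zero at the start; "ft_torque": the same for the moment, N m; "grip_width": finger opening in m.
Only numpy, scipy, OpenCV 4.12 (cv2) and the standard library are available. Lean on these libraries where they do the work, as an engineer would, in place of code of your own. Each camera call takes 0.05 s, during which the arm holds its last target. There are 200 camera calls.

### The job

Make up two trays from the things standing in the stock on the worktop. On the blue tray goes the dinner kit: the tea light in the middle compartment, and the salt shaker and the spice jar in the two end compartments, one each, either way round. On the dark wooden tray goes the tea kit: the espresso cup in the wide compartment and the honey jar in the narrow one; stand everything upright and flat on the floor of its compartment, and leave the matchbox, the pepper mill and the lemon where they are.

Things in the scene. Friction and masses are not known exactly. Their poses are not given: they have to be found in the camera images.
- blue_tray: Blue painted tray, 112 mm (x) by 306 mm (y), fixed. Floor 6 mm thick; rim and ribs 5 mm thick, their tops 12 mm above the worktop; small brass handles at the short ends. Origin: centre of the underside, z up. Two ribs at y = -50 and +50 mm make three equal compartments, 102 (x) by 95 mm (y), centred at x = 0, y = -100, 0 and +100 mm.
- wood_tray: Dark wooden tray, 112 mm (x) by 306 mm (y), fixed. Floor 6 mm thick; rim and ribs 5 mm thick, their tops 12 mm above the worktop; small brass handles at the short ends. Origin: centre of the underside, z up. One rib at y = +35.5 mm makes a narrow compartment, 102 (x) by 110 mm (y), centred at x = 0, y = +93 mm, and a wide one, 102 by 181 mm, centred at x = 0, y = -57 mm.
- tea_light: Tea light: flat round candle, green wax in a pale metal cup, 38 mm across, 15 mm high; upright, origin at the centre of its underside, z up; round, so its yaw does not matter.
- salt_shaker: Small clear glass salt shaker with a domed grey-white top, 90 mm high; widest 44 mm, top part (above 74 mm) 34 mm across; upright, origin at the centre of its underside, z up; round, so its yaw does not matter.
- spice_jar: Glass spice jar with a red screw cap and a green and white label, 106 mm high, body 42 mm across, cap (the top 20 mm) 45 mm across; upright, origin at the centre of its underside, z up; round, so its yaw does not matter. The cap is fixed.
- honey_jar: Honey jar: glass with golden honey and a black lid, 65 mm across, 86 mm high; upright, origin at the centre of its underside, z up; round, so its yaw does not matter. The lid is fixed.
- espresso_cup: Small white espresso cup with one handle, 49 mm high. Origin at underside height, in the middle of the length of cup plus handle (85 mm, along y); the round bowl is 58 mm across at the rim, its axis at x = 0, y = +13 mm, its foot about 42 mm across; the handle points to -y. z up. Easily gripped across the outside of the bowl, along x.
- matchbox: Red and white matchbox lying flat among the stock, 57x60x18 mm, origin at the centre of its underside. Not wanted; must stay where it is.
- pepper_mill: Dark brown wooden pepper mill, 58 mm across, 170 mm high, standing to the left of the trays; origin at the centre of its underside. Must stay where it is.
- lemon: Yellow lemon, 71x53x51 mm, lying behind the stock; origin under its centre. Must stay where it is.
There are look-alikes about, which are no part of the job. Leave any pink or turquoise look-alike of the espresso_cup alone.

How it is judged:
By the outcome, as a careful person would: the job done as asked, in the order asked, and still so for the second after the job is handed in, with the robot touching nothing.
It also fails if it takes over 131 s, if anything falls off the work surface, if the arm or the gripper's body presses on something with over 40 N, if the wrist force passes 120 N, or if a joint passes its speed limit or range.

## Working session

There is one attempt and no reset: what is moved stays moved. The work goes in short steps, Python scripts to look and compute and a tool call to move; the robot and the scene stay as the last step left them, time stands still between calls to the robot, and variables do not carry over. Pictures are saved under pics/ and viewed, about 12 in all and at most 16, crops included, and the job is handed in when it is done.

Besides the shell and the picture viewer there is one more tool, called as name([rows], argument=value, ...), one row to a line, values as JSON. apply_moves: Moves the arm, as the interface text tells. Its arguments: {"type":"object","properties":{"steps":{"type":"array"},"fingers":{"type":"number"},"newtons":{"type":"number"}},"required":["steps"]}

```bash
mkdir -p pics; cat > h.py <<'E'
import numpy as np, cv2
from rig import arm, optics
from scipy.spatial.transform import Rotation as Rn
def snap(n,f=None):
    d=optics.get_image(n)
    if f: cv2.imwrite(f,cv2.cvtColor(d["img"],cv2.COLOR_RGB2BGR))
    return d
def ray(d,u,v):
    K=np.array(d["camera_matrix"]);R=np.array(d["R"]);t=np.array(d["t"])
    p=np.array([(u-K[0,2])/K[0,0],(v-K[1,2])/K[1,1]]);q=p.copy()
    for _ in range(20): q=p/(1+d["k1"]*(q@q))
    return -R.T@t, R.T@np.array([q[0],q[1],1])
def onz(d,u,v,z):
    c,r=ray(d,u,v); return (c+r*(z-c[2])/r[2])
def proj(d,X):
    K=np.array(d["camera_matrix"]);x=np.array(d["R"])@np.array(X)+np.array(d["t"]);p=x[:2]/x[2];p=p*(1+d["k1"]*(p@p))
    return K[:2,:2]@p+K[:2,2]
E
python3 - <<'E'
from h import *
o=arm.get_obs();print({k:np.round(v,3) for k,v in o.items()})
for n in("scene","top"):
    d=snap(n,f"pics/{n}0.png");print(n,d["k1"],np.round(d["camera_matrix"],1).tolist(),np.round(-np.array(d["R"]).T@d["t"],3), np.round(d["R"],2).tolist())
E
```

```text
{'clock': np.float64(0.0), 'joint_pos': array([ 1.465,  0.359,  0.011, -0.   , -1.224, -0.288]), 'joint_vel': array([ 0.002,  0.001, -0.001, -0.   , -0.001,  0.   ]), 'joint_efforts': array([-1.0000e-03, -5.8271e+01,  2.9305e+01,  6.9970e+00,  7.0000e-03,
       -0.0000e+00]), 'eef_pos': array([0.259, 0.623, 0.226]), 'orientation': array([ 0.981, -0.196, -0.   ,  0.001]), 'ft_force': array([-0.112,  0.444,  0.134]), 'ft_torque': array([-0.037, -0.003, -0.016]), 'grip_width': np.float64(0.087)}
scene -0.010812696259837105 [[383.8, 0.0, 255.7], [0.0, 383.8, 196.6], [0.0, 0.0, 1.0]] [-0.251 -0.651  0.602] [[0.65, -0.76, 0.01], [-0.33, -0.29, -0.9], [0.69, 0.58, -0.44]]
top 0.014225689069332338 [[412.3, 0.0, 253.0], [0.0, 412.3, 191.1], [0.0, 0.0, 1.0]] [0.549 0.071 1.183] [[-0.02, -1.0, -0.01], [-1.0, 0.02, -0.07], [0.07, 0.01, -1.0]]
```

View pics/scene0.png

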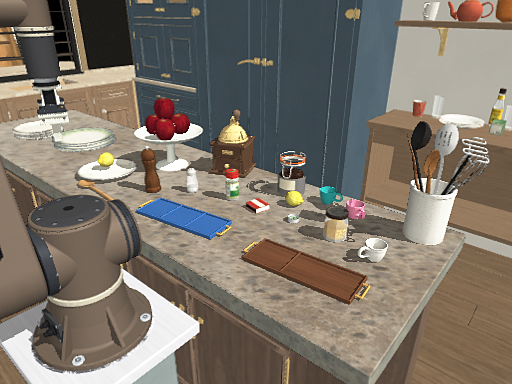

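View pics/top0.png

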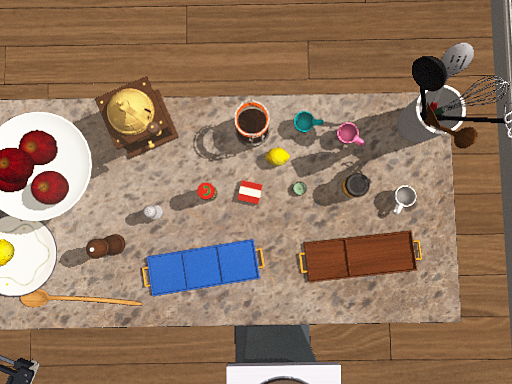

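```bash
python3 - <<'E'
from h import *
d=snap("top");im=d["img"];h=cv2.cvtColor(im,cv2.COLOR_RGB2HSV)
def show(n,m,z,box):
    x0,y0,x1,y1=box;mm=np.zeros(m.shape,np.uint8);mm[y0:y1,x0:x1]=m[y0:y1,x0:x1]
    c=max(cv2.findContours(mm,0,2)[0],key=cv2.contourArea)
    (u,v),r=cv2.minEnclosingCircle(c);rect=cv2.minAreaRect(c)
    print(n,"circ",round(u,1),round(v,1),round(r,1),np.round(onz(d,u,v,z),4)[:2],"area",cv2.contourArea(c))
    if n.endswith("tray"):
        P=np.array([onz(d,*p,z)[:2] for p in cv2.boxPoints(rect)]);e=[P[1]-P[0],P[2]-P[1]];L=[np.linalg.norm(a) for a in e];a=e[int(np.argmax(L))]
        print("   ctr",P.mean(0).round(4),"sides",np.round(L,4),"long axis deg from +y",np.degrees(np.arctan2(-a[0],a[1])).round(2))
H,S,V=[h[...,i].astype(int) for i in range(3)]
show("blue_tray",(H>100)&(H<125)&(S>120),.012,(130,230,275,305))
show("wood_tray",(H<14)&(S>110)&(V<150),.012,(290,225,430,290))
show("tea",(H>35)&(H<90)&(S>40),.015,(285,175,315,202))
show("spice",((H<8)|(H>172))&(S>150),.106,(190,175,222,205))
show("honey",(V<60),.086,(335,165,375,200))
show("cup",(S<40)&(V>150),.049,(385,180,420,215))
show("salt",(S<50)&(V>140),.09,(140,200,165,225))
c=lambda x,y,w,hh:cv2.resize(im[y:y+hh,x:x+w],None,fx=6,fy=6,interpolation=cv2.INTER_CUBIC)
A=np.hstack([c(140,195,32,40),c(190,172,32,40),c(284,170,32,40)])
B=np.hstack([c(338,165,38,40),c(384,178,40,40),c(335,115,18,40)])
cv2.imwrite("pics/crop.png",cv2.cvtColor(np.vstack([A,B]),cv2.COLOR_RGB2BGR))
E
```

```text
blue_tray circ 202.5 267.5 57.5 [0.4224 0.2219] area 4174.0
   ctr [0.4236 0.2219] sides [0.3069 0.1113] long axis deg from +y -171.51
wood_tray circ 360.0 255.5 57.6 [ 0.4491 -0.2208] area 4239.5
   ctr [ 0.448 -0.221] sides [0.3085 0.1124] long axis deg from +y -174.47
tea circ 299.2 187.9 6.5 [ 0.642  -0.0547] area 112.5
spice circ 205.6 190.3 8.7 [0.6326 0.2004] area 202.0
honey circ 356.2 184.7 11.5 [ 0.6424 -0.1989] area 19.0
cup circ 403.5 200.0 15.4 [ 0.6013 -0.3357] area 390.0
salt circ 153.0 212.0 9.5 [0.5784 0.3421] area 197.5
```

View pics/crop.png

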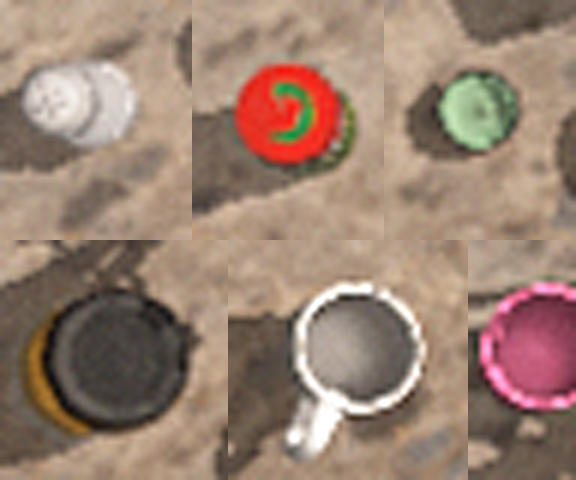

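Candidates in the top view:
- **Espresso cup:** white (406,196). The turquoise (305,121) and pink (348,132) cups are look-alikes.
- **Honey jar:** black lid (357,185). The other jar (252,120) has an orange rim and is no match.
- **Spice jar:** red cap (206,191). The apples and the red matchbox (250,192) are not it.
- **Salt shaker:** (150,212), pale. The pepper mill is brown (100,247).
- **Tea light:** green (299,188).

The crop confirms all five choices.

```bash
cat > go.py <<'E'
# usage: go.py x y z [psi_deg]: shift in tool axes (fractions of 80mm), turn about tool z
import sys
from h import *
o=arm.get_obs();R=Rn.from_quat(o["orientation"]).as_matrix();x=R[:,0]
psi=np.degrees(np.arctan2(x[1],x[0]))
t=np.array([float(a) for a in sys.argv[1:4]])
print("psi",psi.round(2),"pos",o["eef_pos"].round(4),"tilt",np.degrees(np.arccos(-R[2,2])).round(2),"q",o["joint_pos"].round(2),"t",o["clock"])
print("tool shift total frac",(R.T@(t-o["eef_pos"])/.08).round(3))
if len(sys.argv)>4:
    D=(float(sys.argv[4])-psi+180)%360-180;print("turn frac",(-D/360).round(4))
E
python3 - <<'E'
from h import *
d=snap("top");s=snap("scene")
P={"tea":(299.5,188.4,.015),"salt":(149.5,211.5,.085),"spice":(205.7,190.4,.106),"honey":(356.9,184.4,.086),"cup":(405.6,195.6,.049),"handle":(395.8,212.6,.04),"mill":(97,248,.165)}
for n,(u,v,z) in P.items():
    X=onz(d,u,v,z);print(n,X.round(4),"scene px",proj(s,X).round(1))
for n,c,yw,ys in(("blue",(.4236,.2219),8.5,(-.1,0,.1)),("wood",(.448,-.221),5.5,(-.057,.093))):
    a=np.array([-np.sin(np.radians(yw)),np.cos(np.radians(yw))])
    for y in ys: print(n,y,(np.array(c)+a*y).round(4))
I=cv2.resize(s["img"][140:280,130:400],None,fx=2.9,fy=2.9,interpolation=cv2.INTER_CUBIC)
for n,(u,v,z) in P.items():
    p=(proj(s,onz(d,u,v,z))-[130,140]+.5)*2.9-.5; cv2.drawMarker(I,tuple(int(round(q)) for q in p),(255,0,255),0,8,1)
cv2.imwrite("pics/sc1.png",cv2.cvtColor(I,cv2.COLOR_RGB2BGR))
E
python3 go.py .642 -.055 .12 -90
```

```text
tea [ 0.6406 -0.0555  0.015 ] scene px [292.5 216.5]
salt [0.58   0.3526 0.085 ] scene px [190.6 169.5]
spice [0.6322 0.2001 0.106 ] scene px [231.4 170.5]
honey [ 0.6432 -0.2008  0.086 ] scene px [335.6 210.5]
cup [ 0.6133 -0.3419  0.049 ] scene px [375.7 243.3]
handle [ 0.5673 -0.3163  0.04  ] scene px [358.4 250. ]
mill [0.4905 0.4604 0.165 ] scene px [149.2 147.9]
blue -0.1 [0.4384 0.123 ]
blue 0 [0.4236 0.2219]
blue 0.1 [0.4088 0.3208]
wood -0.057 [ 0.4535 -0.2777]
wood 0.093 [ 0.4391 -0.1284]
psi -22.57 pos [0.2589 0.6231 0.2261] tilt 0.04 q [ 1.47  0.36  0.01 -0.   -1.22 -0.29] t 0.25
tool shift total frac [7.674 5.989 1.332]
turn frac 0.1873
```

View pics/sc1.png

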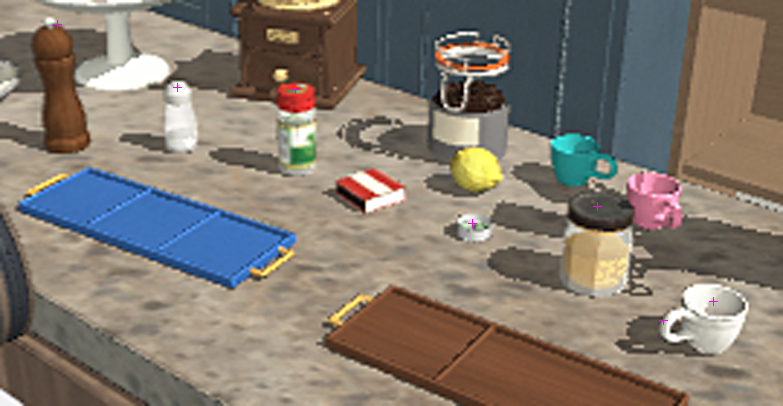

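apply_moves([
  [[0,0,0,0,0,0.027],[0,0,0,0,0,0.027],[0,0,0,0,0,0.027],[0,0,0,0,0,0.027],[0,0,0,0,0,0.027]],
])

```text
clock: 0.88
eef_pos: [0.2589, 0.6232, 0.2264]
orientation: [0.812, -0.584, 0.0, 0.0]
ft_force: [-0.2, -1.0, 0.2]
grip_width: 0.0877
```

apply_moves([
  [[0,0,0,0,0,0.027],[0,0,0,0,0,0.025]],
], fingers=0.4)

```text
clock: 1.12
eef_pos: [0.259, 0.6232, 0.2264]
orientation: [-0.706, 0.708, -0.0, -0.0]
ft_force: [-0.1, -0.2, -0.2]
grip_width: 0.0729
```

The scene view shows the points found from above sitting on their own tops: salt (190,169), spice (231,170), tea light (292,216), honey (336,210) and cup (376,243). So the two views agree. Next I move to the tea light.

apply_moves([
  [[0.606,-0.341,0,0,0,0],[0.606,-0.341,0,0,0,0],[0.606,-0.341,0,0,0,0],[0.606,-0.341,0,0,0,0],[0.606,-0.341,0,0,0,0]],
])

```text
clock: 1.75
eef_pos: [0.3965, 0.3795, 0.2267]
orientation: [0.708, -0.706, -0.0, -0.0]
ft_force: [0.7, -1.2, 0.5]
grip_width: 0.0614
```

apply_moves([
  [[0.606,-0.341,0,0,0,0],[0.606,-0.341,0,0,0,0],[0.606,-0.341,0,0,0,0],[0.606,-0.341,0,0,0,0],[0.606,-0.341,0,0,0,0]],
])

```text
clock: 2.38
eef_pos: [0.5335, 0.1374, 0.2268]
orientation: [0.708, -0.706, 0.0, -0.0]
ft_force: [1.3, 0.1, -0.1]
grip_width: 0.0619
```

apply_moves([
  [[0.606,-0.341,0,0,0,0],[0.606,-0.341,0.3,0,0,0],[0.606,-0.341,0.6,0,0,0],[0.606,-0.341,0.6,0,0,0],[0,0,0,0,0,0]],
])

```text
clock: 3.0
eef_pos: [0.6325, -0.0433, 0.1162]
orientation: [-0.706, 0.708, 0.002, -0.003]
ft_force: [-0.3, -0.0, 1.1]
grip_width: 0.0613
```

```bash
python3 go.py .6406 -.0555 .006 -90
```

```text
psi -90.12 pos [ 0.6325 -0.0433  0.1162] tilt 0.43 q [ 0.24  0.38 -0.22 -0.   -0.98 -0.24] t 3.0
tool shift total frac [ 0.151 -0.112  1.376]
turn frac -0.0003
```

apply_moves([
  [[0,0,0,0,0,0]],
])

```text
clock: 3.12
eef_pos: [0.6342, -0.0403, 0.1209]
orientation: [0.708, -0.707, 0.0, 0.0]
ft_force: [0.3, 0.4, 1.1]
grip_width: 0.0618
```

```bash
python3 go.py .6406 -.0555 .006 -90
```

```text
psi -89.91 pos [ 0.6342 -0.0403  0.1209] tilt 0.02 q [ 0.24  0.38 -0.22  0.   -0.98 -0.24] t 3.125
tool shift total frac [ 0.189 -0.08   1.437]
turn frac 0.0002
```

apply_moves([
  [[0.189,-0.08,0.4,0,0,0],[0,0,0.5,0,0,0],[0,0,0.4,0,0,0],[0,0,0.137,0,0,0],[0,0,0,0,0,0]],
])

```text
clock: 3.75
eef_pos: [0.6411, -0.0544, 0.0069]
orientation: [0.708, -0.706, 0.0, -0.0]
ft_force: [0.6, 0.5, 0.1]
grip_width: 0.0611
```

apply_moves([
  [[0,0,0,0,0,0],[0,0,0,0,0,0],[0,0,0,0,0,0],[0,0,0,0,0,0]],
], fingers=-1, newtons=15)

```text
clock: 4.25
eef_pos: [0.6411, -0.0552, 0.0068]
orientation: [0.708, -0.706, 0.0, -0.0]
ft_force: [-0.5, 0.8, 5.8]
grip_width: 0.037
```

apply_moves([
  [[0,0,-0.2,0,0,0],[0,0,-0.5,0,0,0],[0,0,0,0,0,0],[0,0,0,0,0,0]],
])

```text
clock: 4.75
eef_pos: [0.6406, -0.0552, 0.0626]
orientation: [0.708, -0.706, 0.0, -0.0]
ft_force: [0.5, -0.5, 0.1]
grip_width: 0.0366
```

```bash
python3 go.py .4236 .2219 .0625 -90
```

```text
psi -89.9 pos [ 0.6406 -0.0552  0.0626] tilt 0.05 q [ 0.22  0.45 -0.26 -0.   -0.86 -0.21] t 4.75
tool shift total frac [-3.469e+00  2.706e+00  1.000e-03]
turn frac 0.0003
```

apply_moves([
  [[-0.5,0.387,0,0,0,0],[-0.5,0.387,0,0,0,0],[-0.5,0.387,0,0,0,0],[-0.5,0.387,0,0,0,0],[-0.5,0.387,0,0,0,0]],
])

```text
clock: 5.38
eef_pos: [0.4838, 0.1451, 0.0614]
orientation: [0.708, -0.707, -0.0, 0.001]
ft_force: [1.0, 2.0, 1.3]
grip_width: 0.0366
```

apply_moves([
  [[-0.5,0.387,0,0,0,0],[-0.47,0.387,0,0,0,0],[0,0,0,0,0,0],[0,0,0,0,0,0],[0,0,0,0,0,0]],
])

```text
clock: 6.0
eef_pos: [0.4236, 0.221, 0.0616]
orientation: [0.707, -0.707, 0.0, 0.0]
ft_force: [0.2, -0.5, 0.3]
grip_width: 0.037
```

```bash
python3 go.py .4236 .2219 .0133 -90
```

```text
psi -89.96 pos [0.4236 0.221  0.0616] tilt 0.05 q [ 0.89  0.22 -0.63 -0.   -0.73 -0.89] t 6.0
tool shift total frac [-0.011 -0.001  0.604]
turn frac 0.0001
```

apply_moves([
  [[0,0,0.35,0,0,0],[0,0,0.2,0,0,0],[0,0,0.05,0,0,0],[0,0,0,0,0,0],[0,0,0,0,0,0]],
])

```text
clock: 6.62
eef_pos: [0.4238, 0.222, 0.0145]
orientation: [0.708, -0.707, -0.0, -0.001]
ft_force: [-0.7, -0.6, 0.1]
grip_width: 0.0365
```

apply_moves([
  [[0,0,0,0,0,0],[0,0,0,0,0,0],[0,0,0,0,0,0]],
], fingers=0.2)

```text
clock: 7.0
eef_pos: [0.4233, 0.222, 0.0141]
orientation: [0.708, -0.706, -0.0, -0.0]
ft_force: [0.0, -0.0, 1.0]
grip_width: 0.052
```

apply_moves([
  [[0,0,-0.3,0,0,0],[0,0,-0.7,0,0,0],[0,0,-0.7,0,0,0],[0,0,0,0,0,0],[0,0,0,0,0,0]],
], fingers=0.8)

```text
clock: 7.62
eef_pos: [0.423, 0.2218, 0.15]
orientation: [0.708, -0.706, -0.0, -0.0]
ft_force: [-0.0, -0.8, 0.1]
grip_width: 0.0786
```

```bash
python3 go.py .58 .3526 .15 -90
```

```text
psi -89.89 pos [0.423  0.2218 0.15  ] tilt 0.04 q [ 0.9   0.1  -0.52 -0.   -0.95 -0.89] t 7.625
tool shift total frac [-1.632e+00 -1.966e+00  1.000e-03]
turn frac 0.0003
```

apply_moves([
  [[-0.41,-0.49,0,0,0,0],[-0.41,-0.49,0,0,0,0],[-0.41,-0.49,0,0,0,0],[-0.41,-0.49,0,0,0,0],[0,0,0,0,0,0]],
])

```text
clock: 8.25
eef_pos: [0.581, 0.3543, 0.1458]
orientation: [0.708, -0.706, 0.0, 0.002]
ft_force: [-1.5, -0.2, -0.3]
grip_width: 0.0788
```

apply_moves([
  [[0,0,0,0,0,0],[0,0,0,0,0,0]],
])

```text
clock: 8.5
eef_pos: [0.579, 0.3527, 0.1495]
orientation: [0.708, -0.706, -0.0, 0.001]
ft_force: [-0.5, -0.2, -0.1]
grip_width: 0.0788
```

```bash
python3 go.py .58 .3526 .03 -90;python3 -c "
from h import *
snap('scene','pics/s2.png')
im=cv2.imread('pics/s2.png');cv2.imwrite('pics/s2.png',cv2.resize(im[100:260,100:300],None,fx=3,fy=3))"
```

```text
psi -89.88 pos [0.579  0.3527 0.1495] tilt 0.07 q [ 0.83  0.42 -0.08 -0.   -1.07 -0.83] t 8.5
tool shift total frac [-0.    -0.014  1.494]
turn frac 0.0003
```

View pics/s2.png

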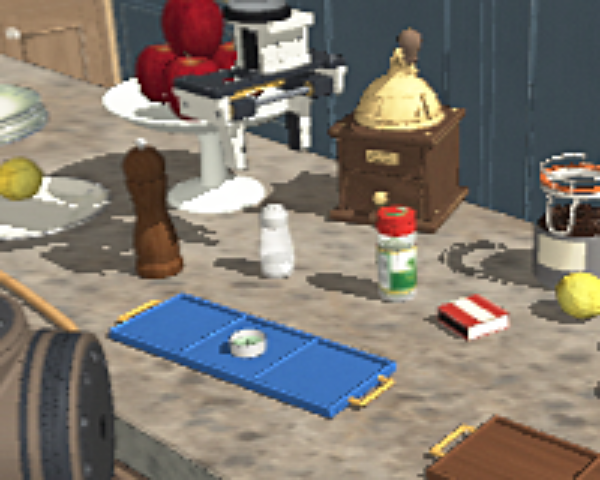

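The tea light stands in the middle blue compartment, near scene pixel (182,214), and the salt shaker is below the gripper. I lower onto the salt.

apply_moves([
  [[0,-0.014,0.5,0,0,0],[0,0,0.5,0,0,0],[0,0,0.4,0,0,0],[0,0,0.094,0,0,0],[0,0,0,0,0,0]],
])

```text
clock: 9.18
eef_pos: [0.5811, 0.3535, 0.0312]
orientation: [0.708, -0.706, 0.0, -0.0]
ft_force: [0.7, 0.8, 0.4]
grip_width: 0.0787
```

apply_moves([
  [[0,0,0,0,0,0],[0,0,0,0,0,0],[0,0,0,0,0,0],[0,0,0,0,0,0],[0,0,0,0,0,0]],
], fingers=-1)

```text
clock: 9.8
eef_pos: [0.5812, 0.3535, 0.0306]
orientation: [0.708, -0.706, 0.0, -0.0]
ft_force: [-0.4, -0.8, 1.3]
grip_width: 0.0412
```

```bash
python3 go.py .4088 .3208 .07 -90
```

```text
psi -89.88 pos [0.5812 0.3535 0.0306] tilt 0.03 q [ 0.83  0.53 -0.19  0.   -0.84 -0.83] t 9.8
tool shift total frac [ 0.404  2.155 -0.493]
turn frac 0.0003
```

apply_moves([
  [[0,0,-0.3,0,0,0],[0.2,0,-0.3,0,0,0],[0.1,0.54,0,0,0,0],[0.1,0.54,0,0,0,0],[0,0.54,0,0,0,0]],
])

```text
clock: 10.42
eef_pos: [0.45, 0.3202, 0.0782]
orientation: [0.707, -0.707, -0.0, 0.0]
ft_force: [1.1, 0.4, -1.0]
grip_width: 0.0409
```

apply_moves([
  [[0,0.54,0,0,0,0],[0,0,0,0,0,0],[0,0,0,0,0,0],[0,0,0,0,0,0]],
])

```text
clock: 10.92
eef_pos: [0.4089, 0.3212, 0.0783]
orientation: [0.708, -0.707, 0.0, -0.0]
ft_force: [0.1, -0.6, -1.5]
grip_width: 0.041
```

```bash
python3 go.py .4088 .3208 .0373 -90
```

```text
psi -89.92 pos [0.4089 0.3212 0.0783] tilt 0.0 q [ 1.04  0.26 -0.52  0.   -0.8  -1.04] t 10.925
tool shift total frac [0.005 0.001 0.512]
turn frac 0.0002
```

apply_moves([
  [[0,0,0.25,0,0,0],[0,0,0.2,0,0,0],[0,0,0.062,0,0,0],[0,0,0,0,0,0],[0,0,0,0,0,0]],
])

```text
clock: 11.55
eef_pos: [0.4086, 0.3213, 0.0377]
orientation: [0.708, -0.707, -0.0, -0.0]
ft_force: [0.7, 0.5, -2.0]
grip_width: 0.0414
```

apply_moves([
  [[0,0,0,0,0,0],[0,0,0,0,0,0],[0,0,0,0,0,0],[0,0,0,0,0,0]],
], fingers=0.7)

```text
clock: 12.05
eef_pos: [0.4082, 0.3212, 0.0376]
orientation: [0.708, -0.706, -0.0, -0.0]
ft_force: [0.1, 0.1, 1.0]
grip_width: 0.0727
```

apply_moves([
  [[0,0,-0.3,0,0,0],[0,0,-0.7,0,0,0],[0,0,-0.7,0,0,0],[0,0,0,0,0,0],[0,0,0,0,0,0]],
])

```text
clock: 12.68
eef_pos: [0.4079, 0.3209, 0.1735]
orientation: [0.708, -0.706, -0.0, -0.0]
ft_force: [-0.6, 1.0, -0.4]
grip_width: 0.0743
```

```bash
python3 go.py .6322 .2001 .17 -90
```

```text
psi -89.9 pos [0.4079 0.3209 0.1735] tilt 0.04 q [ 1.04  0.15 -0.41 -0.   -1.02 -1.04] t 12.675
tool shift total frac [ 1.515 -2.801  0.042]
turn frac 0.0003
```

apply_moves([
  [[0.303,-0.56,0,0,0,0],[0.303,-0.56,0,0,0,0],[0.303,-0.56,0,0,0,0],[0.303,-0.56,0,0,0,0],[0.303,-0.56,0,0,0,0]],
])

```text
clock: 13.3
eef_pos: [0.6331, 0.199, 0.1712]
orientation: [0.708, -0.706, -0.0, 0.002]
ft_force: [0.5, 0.8, -0.2]
grip_width: 0.0745
```

apply_moves([
  [[0,0,0,0,0,0],[0,0,0,0,0,0],[0,0,0,0,0,0]],
])

```text
clock: 13.68
eef_pos: [0.6315, 0.2008, 0.1729]
orientation: [0.708, -0.706, -0.0, 0.001]
ft_force: [0.1, 0.6, -0.4]
grip_width: 0.0745
```

```bash
python3 go.py .6322 .2001 .05 -90
```

```text
psi -89.83 pos [0.6315 0.2008 0.1729] tilt 0.06 q [ 0.6   0.37 -0.09 -0.   -1.11 -0.6 ] t 13.675
tool shift total frac [ 0.008 -0.011  1.536]
turn frac 0.0005
```

apply_moves([
  [[0.008,-0.011,0.5,0,0,0],[0,0,0.5,0,0,0],[0,0,0.4,0,0,0],[0,0,0.136,0,0,0],[0,0,0,0,0,0]],
])

```text
clock: 14.3
eef_pos: [0.633, 0.2001, 0.0507]
orientation: [0.708, -0.706, 0.0, 0.0]
ft_force: [-0.0, 0.1, -0.1]
grip_width: 0.0743
```

apply_moves([
  [[0,0,0,0,0,0],[0,0,0,0,0,0],[0,0,0,0,0,0],[0,0,0,0,0,0],[0,0,0,0,0,0]],
], fingers=-1)

```text
clock: 14.92
eef_pos: [0.6337, 0.1998, 0.0511]
orientation: [0.708, -0.706, 0.0, -0.0]
ft_force: [0.1, -0.1, 5.1]
grip_width: 0.0439
```

apply_moves([
  [[0,0,-0.2,0,0,0],[0,0,-0.4,0,0,0],[0,0,0,0,0,0],[0,0,0,0,0,0]],
])

```text
clock: 15.42
eef_pos: [0.633, 0.1996, 0.0988]
orientation: [0.708, -0.706, -0.0, -0.0]
ft_force: [-0.7, 0.2, -1.9]
grip_width: 0.044
```

```bash
python3 go.py .4384 .123 .098 -90
```

```text
psi -89.9 pos [0.633  0.1996 0.0988] tilt 0.02 q [ 0.6   0.44 -0.17 -0.   -0.96 -0.6 ] t 15.425
tool shift total frac [0.953 2.434 0.01 ]
turn frac 0.0003
```

apply_moves([
  [[0.191,0.487,0,0,0,0],[0.191,0.487,0,0,0,0],[0.191,0.487,0,0,0,0],[0.191,0.487,0,0,0,0],[0.191,0.487,0,0,0,0]],
])

```text
clock: 16.05
eef_pos: [0.4369, 0.1219, 0.0979]
orientation: [0.708, -0.706, -0.0, 0.001]
ft_force: [0.1, 0.5, -0.5]
grip_width: 0.0439
```

apply_moves([
  [[0,0,0,0,0,0],[0,0,0,0,0,0],[0,0,0,0,0,0]],
])

```text
clock: 16.42
eef_pos: [0.4393, 0.1232, 0.0984]
orientation: [0.708, -0.706, 0.0, 0.0]
ft_force: [0.4, 0.1, -1.2]
grip_width: 0.0439
```

```bash
python3 go.py .4384 .123 .0575 -90
```

```text
psi -89.89 pos [0.4393 0.1232 0.0984] tilt 0.01 q [ 0.71  0.13 -0.63  0.   -0.81 -0.71] t 16.425
tool shift total frac [0.003 0.012 0.511]
turn frac 0.0003
```

apply_moves([
  [[0,0.012,0.25,0,0,0],[0,0,0.2,0,0,0],[0,0,0.061,0,0,0],[0,0,0,0,0,0],[0,0,0,0,0,0]],
])

```text
clock: 17.05
eef_pos: [0.4381, 0.1231, 0.0579]
orientation: [0.708, -0.706, 0.0, -0.0]
ft_force: [0.6, 0.1, -1.1]
grip_width: 0.0441
```

apply_moves([
  [[0,0,0,0,0,0],[0,0,0,0,0,0],[0,0,0,0,0,0],[0,0,0,0,0,0]],
], fingers=0.7)

```text
clock: 17.55
eef_pos: [0.4378, 0.1229, 0.0578]
orientation: [0.708, -0.706, 0.0, -0.0]
ft_force: [0.2, 0.7, -0.1]
grip_width: 0.0733
```

apply_moves([
  [[0,0,-0.3,0,0,0],[0,0,-0.7,0,0,0],[0,0,-0.5,0,0,0],[0,0,0,0,0,0],[0,0,0,0,0,0]],
])

```text
clock: 18.18
eef_pos: [0.4373, 0.1227, 0.1773]
orientation: [0.708, -0.706, -0.0, 0.0]
ft_force: [-0.4, -0.3, 0.1]
grip_width: 0.0747
```

```bash
python3 go.py .6133 -.3419 .18 -29;python3 -c "
from h import *
a=snap('top')['img'][170:310,80:280];b=snap('scene')['img'][140:270,110:310]
I=np.vstack([cv2.resize(x,None,fx=2.2,fy=2.2) for x in (a,b)])
cv2.imwrite('pics/p3.png',I[...,::-1])"
```

```text
psi -89.9 pos [0.4373 0.1227 0.1773] tilt 0.02 q [ 0.71  0.03 -0.53 -0.   -1.01 -0.71] t 18.175
tool shift total frac [ 5.811 -2.19  -0.036]
turn frac -0.1692
```

View pics/p3.png

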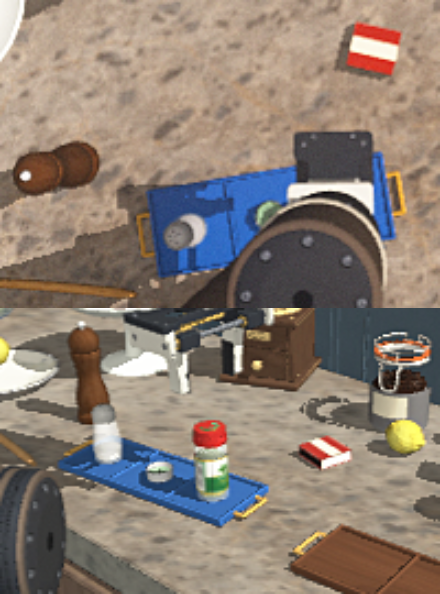

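The three dinner things stand upright in their own compartments of the blue tray: salt left at top (162,278) and scene (158,202), spice right at scene (206,210), tea light in the middle. Next is the white cup.

apply_moves([
  [[0.64,-0.243,0,0,0,0],[0.64,-0.243,0,0,0,0],[0.64,-0.243,0,0,0,0],[0.64,-0.243,0,0,0,0],[0.64,-0.243,0,0,0,0]],
], fingers=1)

```text
clock: 18.9
eef_pos: [0.5354, -0.1347, 0.1763]
orientation: [0.708, -0.706, -0.001, 0.001]
ft_force: [1.0, 0.6, 0.8]
grip_width: 0.0876
```

apply_moves([
  [[0.64,-0.243,0,0,0,0],[0.64,-0.243,0,0,0,0],[0.64,-0.243,0,0,0,0],[0.64,-0.243,0,0,0,0],[0,0,0,0,0,-0.0282]],
])

```text
clock: 19.52
eef_pos: [0.6132, -0.3409, 0.174]
orientation: [0.767, -0.641, -0.002, 0.001]
ft_force: [0.0, 1.4, -0.4]
grip_width: 0.0879
```

apply_moves([
  [[0,0,0,0,0,-0.0282],[0,0,0,0,0,-0.0282],[0,0,0,0,0,-0.0282],[0,0,0,0,0,-0.0282],[0,0,0,0,0,-0.0282]],
])

```text
clock: 20.15
eef_pos: [0.6131, -0.3374, 0.1756]
orientation: [0.969, -0.247, -0.002, -0.0]
ft_force: [-0.1, 0.1, -0.7]
grip_width: 0.0877
```

apply_moves([
  [[0,0,0,0,0,0],[0,0,0,0,0,0]],
])

```text
clock: 20.4
eef_pos: [0.6133, -0.3375, 0.1767]
orientation: [0.968, -0.252, -0.001, 0.0]
ft_force: [0.1, -1.0, 0.6]
grip_width: 0.0879
```

```bash
python3 go.py .6133 -.3419 .02 -29
```

```text
psi -29.2 pos [ 0.6133 -0.3375  0.1767] tilt 0.09 q [-0.23  0.43  0.01 -0.   -1.15  1.29] t 20.4
tool shift total frac [0.03  0.047 1.958]
turn frac -0.0006
```

apply_moves([
  [[0.03,0.047,0.6,0,0,0],[0,0,0.6,0,0,0],[0,0,0.4,0,0,0],[0,0,0.2,0,0,0],[0,0,0.11,0,0,0]],
])

```text
clock: 21.02
eef_pos: [0.614, -0.3421, 0.0244]
orientation: [0.968, -0.251, -0.0, 0.0]
ft_force: [0.0, -0.3, 0.2]
grip_width: 0.0873
```

apply_moves([
  [[0,0,0,0,0,0],[0,0,0,0,0,0],[0,0,0,0,0,0],[0,0,0,0,0,0],[0,0,0,0,0,0]],
], fingers=-1)

```text
clock: 21.65
eef_pos: [0.6143, -0.3423, 0.0258]
orientation: [0.968, -0.25, 0.001, 0.0]
ft_force: [-0.5, -0.1, 4.4]
grip_width: 0.0562
```

```bash
python3 go.py .6133 -.3419 .024 -29;python3 -c "
from h import *
b=snap('scene')['img'][150:290,300:460]
cv2.imwrite('pics/p4.png',cv2.resize(b,None,fx=3,fy=3)[...,::-1])"
```

```text
psi -28.96 pos [ 0.6143 -0.3423  0.0258] tilt 0.07 q [-0.23  0.57 -0.14  0.   -0.86  1.3 ] t 21.65
tool shift total frac [-0.014  0.002  0.022]
turn frac 0.0001
```

View pics/p4.png

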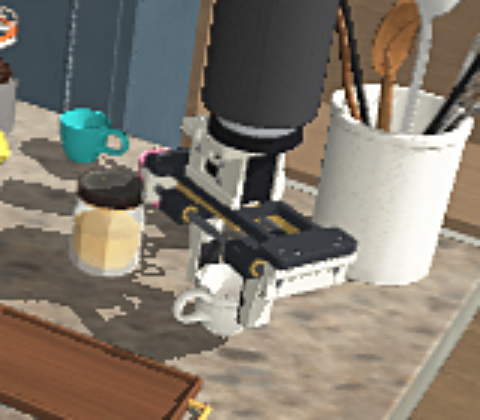

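The gripper holds the white cup (opening 56 mm) at crop (225,290), with the handle clear. I lift, turn and carry it to the wide compartment.

apply_moves([
  [[0,0,-0.25,0,0,0],[0,0,-0.4,0,0,0],[0,0,0,0,0,0.0257],[0,0,0,0,0,0.0257],[0,0,0,0,0,0.0257]],
])

```text
clock: 22.32
eef_pos: [0.614, -0.3419, 0.078]
orientation: [0.879, -0.477, 0.0, -0.0]
ft_force: [-0.1, 0.6, -1.7]
grip_width: 0.0562
```

apply_moves([
  [[0,0,0,0,0,0.0257],[0,0,0,0,0,0.0257],[0,0,0,0,0,0.0257],[0,0,0,0,0,0],[0,0,0,0,0,0]],
])

```text
clock: 22.95
eef_pos: [0.6139, -0.342, 0.0774]
orientation: [0.741, -0.671, 0.0, -0.0]
ft_force: [0.1, -0.7, -2.0]
grip_width: 0.0561
```

```bash
python3 go.py .4547 -.2906 .078 -84.5
```

```text
psi -84.28 pos [ 0.6139 -0.342   0.0774] tilt 0.02 q [-0.23  0.52 -0.1  -0.   -0.96  0.33] t 22.95
tool shift total frac [-0.838  1.917 -0.009]
turn frac 0.0006
```

apply_moves([
  [[-0.21,0.479,0,0,0,0],[-0.21,0.479,0,0,0,0],[-0.21,0.479,0,0,0,0],[-0.21,0.479,0,0,0,0],[0,0,0,0,0,0]],
])

```text
clock: 23.58
eef_pos: [0.4521, -0.289, 0.0775]
orientation: [0.741, -0.671, -0.0, -0.0]
ft_force: [1.0, 0.1, -0.9]
grip_width: 0.0561
```

apply_moves([
  [[0,0,0,0,0,0],[0,0,0,0,0,0]],
])

```text
clock: 23.82
eef_pos: [0.4558, -0.2901, 0.077]
orientation: [0.741, -0.672, 0.0, -0.0]
ft_force: [-0.3, -0.6, -1.0]
grip_width: 0.0559
```

```bash
python3 go.py .4547 -.2906 .0325 -84.5
```

```text
psi -84.42 pos [ 0.4558 -0.2901  0.077 ] tilt 0.03 q [-0.2   0.29 -0.48  0.   -0.81  0.3 ] t 23.825
tool shift total frac [0.005 0.015 0.557]
turn frac 0.0002
```

apply_moves([
  [[0,0.015,0.3,0,0,0],[0,0,0.2,0,0,0],[0,0,0.057,0,0,0],[0,0,0,0,0,0],[0,0,0,0,0,0]],
])

```text
clock: 24.45
eef_pos: [0.4541, -0.2901, 0.0325]
orientation: [0.74, -0.672, 0.0, -0.0]
ft_force: [-0.1, 0.6, -0.7]
grip_width: 0.0562
```

apply_moves([
  [[0,0,0,0,0,0],[0,0,0,0,0,0],[0,0,0,0,0,0],[0,0,0,0,0,0]],
], fingers=1)

```text
clock: 24.95
eef_pos: [0.4537, -0.29, 0.0324]
orientation: [0.74, -0.672, 0.0, -0.0]
ft_force: [0.1, 0.1, 0.4]
grip_width: 0.0865
```

apply_moves([
  [[0,0,-0.3,0,0,0],[0,0,-0.7,0,0,0],[0,0,-0.6,0,0,0],[0,0,0,0,0,0],[0,0,0,0,0,0]],
])

```text
clock: 25.58
eef_pos: [0.4533, -0.2898, 0.1601]
orientation: [0.74, -0.672, -0.0, -0.0]
ft_force: [0.0, 0.0, -0.4]
grip_width: 0.0878
```

```bash
python3 go.py .6432 -.2008 .16 -84.5
```

```text
psi -84.5 pos [ 0.4533 -0.2898  0.1601] tilt 0.03 q [-0.2   0.19 -0.38 -0.   -1.    0.3 ] t 25.575
tool shift total frac [-8.790e-01 -2.469e+00  2.000e-03]
turn frac 0.0
```

apply_moves([
  [[-0.176,-0.494,0,0,0,0],[-0.176,-0.494,0,0,0,0],[-0.176,-0.494,0,0,0,0],[-0.176,-0.494,0,0,0,0],[-0.176,-0.494,0,0,0,0]],
])

```text
clock: 26.2
eef_pos: [0.6438, -0.2001, 0.158]
orientation: [0.74, -0.672, -0.001, 0.001]
ft_force: [-0.9, -1.5, 0.7]
grip_width: 0.0877
```

apply_moves([
  [[0,0,0,0,0,0],[0,0,0,0,0,0],[0,0,0,0,0,0]],
])

```text
clock: 26.58
eef_pos: [0.6425, -0.2013, 0.1598]
orientation: [0.74, -0.672, -0.0, 0.0]
ft_force: [-0.9, -0.5, 0.2]
grip_width: 0.0877
```

```bash
python3 go.py .6432 -.2008 .03 -84.5;python3 -c "
from h import *
b=snap('scene')['img'][150:310,230:430]
cv2.imwrite('pics/p5.png',cv2.resize(b,None,fx=3,fy=3)[...,::-1])"
```

```text
psi -84.52 pos [ 0.6425 -0.2013  0.1598] tilt 0.07 q [-0.01  0.4  -0.08 -0.   -1.09  0.11] t 26.575
tool shift total frac [-0.005 -0.011  1.622]
turn frac -0.0001
```

View pics/p5.png

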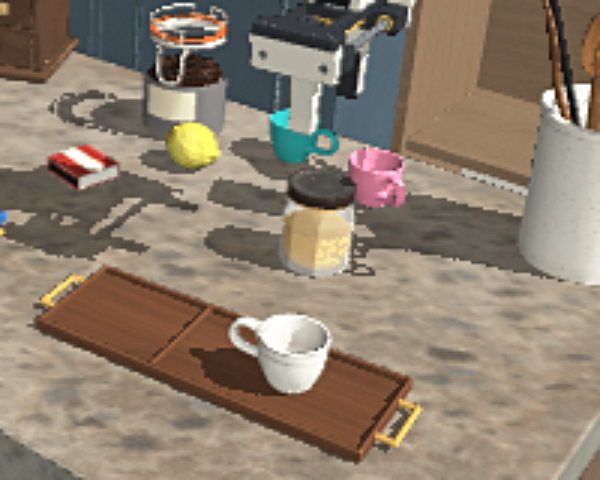

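The white cup stands upright in the wide compartment, at crop (290,350). The honey jar is below the gripper.

apply_moves([
  [[-0.005,-0.011,0.55,0,0,0],[0,0,0.5,0,0,0],[0,0,0.4,0,0,0],[0,0,0.17,0,0,0],[0,0,0,0,0,0]],
])

```text
clock: 27.25
eef_pos: [0.6439, -0.2007, 0.0305]
orientation: [0.74, -0.672, -0.0, 0.0]
ft_force: [-0.4, 0.1, -0.2]
grip_width: 0.0874
```

apply_moves([
  [[0,0,0,0,0,0],[0,0,0,0,0,0],[0,0,0,0,0,0],[0,0,0,0,0,0]],
], fingers=-1, newtons=30)

```text
clock: 27.75
eef_pos: [0.6446, -0.2005, 0.0318]
orientation: [0.74, -0.672, 0.0, -0.0]
ft_force: [-2.1, 0.6, 6.1]
grip_width: 0.0648
```

apply_moves([
  [[0,0,-0.25,0,0,0],[0,0,-0.4,0,0,0],[0,0,0,0,0,0],[0,0,0,0,0,0]],
])

```text
clock: 28.25
eef_pos: [0.6435, -0.2001, 0.0815]
orientation: [0.74, -0.672, -0.001, 0.0]
ft_force: [-0.1, -0.0, -4.5]
grip_width: 0.0643
```

```bash
python3 go.py .4391 -.1284 .083 -84.5
```

```text
psi -84.52 pos [ 0.6435 -0.2001  0.0815] tilt 0.1 q [-0.01  0.47 -0.16 -0.   -0.94  0.11] t 28.25
tool shift total frac [-1.137  2.457 -0.014]
turn frac -0.0
```

apply_moves([
  [[-0.227,0.491,0,0,0,0],[-0.227,0.491,0,0,0,0],[-0.227,0.491,0,0,0,0],[-0.227,0.491,0,0,0,0],[-0.227,0.491,0,0,0,0]],
])

```text
clock: 28.88
eef_pos: [0.4378, -0.1287, 0.0814]
orientation: [0.74, -0.672, -0.001, 0.001]
ft_force: [0.1, 0.6, -3.4]
grip_width: 0.0643
```

apply_moves([
  [[0,0,0,0,0,0],[0,0,0,0,0,0],[0,0,0,0,0,0]],
])

```text
clock: 29.25
eef_pos: [0.4408, -0.129, 0.0824]
orientation: [0.74, -0.672, -0.0, 0.0]
ft_force: [0.7, 0.3, -4.1]
grip_width: 0.065
```

```bash
python3 go.py .4391 -.1284 .0378 -84.5
```

```text
psi -84.49 pos [ 0.4408 -0.129   0.0824] tilt 0.02 q [ 0.15  0.16 -0.64  0.   -0.77 -0.05] t 29.25
tool shift total frac [-0.01   0.02   0.557]
turn frac 0.0
```

apply_moves([
  [[-0.01,0.02,0.3,0,0,0],[0,0,0.2,0,0,0],[0,0,0.055,0,0,0],[0,0,0,0,0,0],[0,0,0,0,0,0]],
])

```text
clock: 29.88
eef_pos: [0.4391, -0.1284, 0.0385]
orientation: [0.74, -0.672, 0.0, -0.0]
ft_force: [-0.1, 0.3, -4.4]
grip_width: 0.0645
```

apply_moves([
  [[0,0,0,0,0,0],[0,0,0,0,0,0],[0,0,0,0,0,0],[0,0,0,0,0,0]],
], fingers=1)

```text
clock: 30.38
eef_pos: [0.4387, -0.1283, 0.0385]
orientation: [0.74, -0.672, 0.0, -0.0]
ft_force: [-0.8, 0.2, 1.0]
grip_width: 0.0871
```

apply_moves([
  [[0,0,-0.3,0,0,0],[0,0,-0.7,0,0,0],[0,0,-0.7,0,0,0],[0,0,-0.3,0,0,0],[0,0,0,0,0,0]],
])

```text
clock: 31.0
eef_pos: [0.4397, -0.1282, 0.2005]
orientation: [0.74, -0.672, 0.002, -0.002]
ft_force: [-0.4, 0.4, -0.6]
grip_width: 0.0876
```

apply_moves([
  [[0,-0.6,0,0,0,0],[0,-0.6,0,0,0,0],[0,-0.6,0,0,0,0],[0,-0.5,0,0,0,0],[0,0,0,0,0,0]],
])

```text
clock: 31.62
eef_pos: [0.623, -0.1103, 0.1952]
orientation: [0.74, -0.672, -0.001, 0.001]
ft_force: [-0.8, 0.3, -1.6]
grip_width: 0.0875
```

```bash
python3 -c "
from h import *
a=snap('top')['img'][110:310,80:440];b=snap('scene')['img'][120:320,100:460]
I=np.vstack([cv2.resize(x,None,fx=1.5,fy=1.5) for x in (a,b)])
cv2.imwrite('pics/p6.png',I[...,::-1])"
```

```text
(no output)
```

View pics/p6.png

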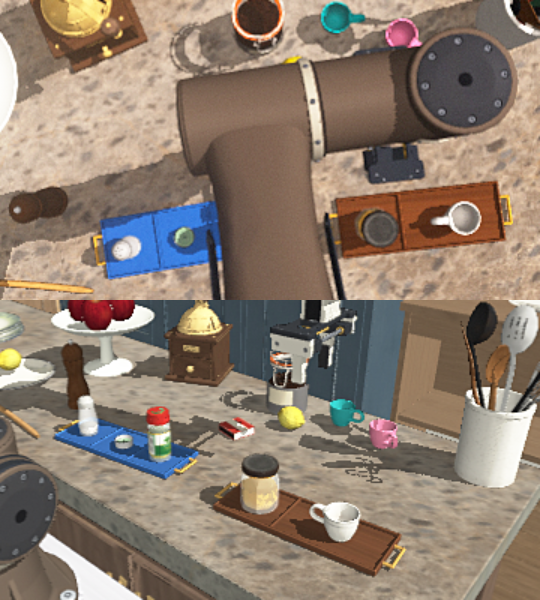

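All five things stand upright in their compartments: salt (87,415), tea light (123,441), spice (159,435), honey (260,483) and cup (340,520) in the picture. The matchbox, lemon and pepper mill look unmoved, and the gripper is clear. I hand the job in.

apply_moves([
  [[0,0,0,0,0,0],[0,0,0,0,0,0],[0,0,0,0,0,0]],
])

```text
clock: 32.1
eef_pos: [0.6214, -0.1106, 0.1989]
orientation: [0.74, -0.672, 0.0, -0.0]
ft_force: [0.9, 0.2, -0.6]
grip_width: 0.0877
```

```bash
python3 -c "
from rig import arm
print(arm.job_done())"
```

```text
the job is handed in; nothing more can be done
None
```

Both trays are made up and the job is handed in at about 32 s of the 131 s allowed. I placed things in the order asked. On the blue tray, the tea light is in the middle, the salt shaker in the left (+y) end and the spice jar in the right end. On the wooden tray, the espresso cup is in the wide compartment and the honey jar in the narrow one.

In the last scene view all five stand upright in their compartments. The matchbox, lemon, pepper mill and coloured cups look unmoved, and the gripper is open and clear. In the last top view the arm hid the spice jar, the matchbox and most of the lemon, so those were checked only in the scene view. "Unmoved" was judged by eye, not measured. No check failed; force readings after each move stayed below about 7 N on any axis.

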